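# Feed the bonder stage carriage to its index mark

## Task

On the wire bonder's feed stage, turn the bar knob that rides on the sliding carriage until the carriage's pointer is in line with the V-nosed index block on the rail (not with the round limit post), then let go. Leave the similar knob of the vacuum valve beside the stage as it is.

Things in the scene. Friction and masses are not known exactly. Their poses are not given: they have to be found in the camera images.
- feed_knob: Black bar knob on the sliding aluminium carriage (195 x 120 mm) of the white stage. Origin: on its upright turning axis, at its foot on the carriage, 44 mm above the bench. Skirt 50 mm across, 8 mm high; above it the grip bar, 50 mm long along the knob's x, 14 mm thick along y, 8 to 50 mm above the origin. Turning needs about 0.15 N m; no spring. Nothing else within 130 mm of the axis tops 60 mm.
- pointer (a point): Tip of the dark pointer at the middle of the carriage's edge nearest the robot, 76 mm from the knob's axis, 41 mm above the bench. Carriage, pointer and knob travel together 40 mm per rad of knob turn (rack and pinion): clockwise from above moves them along +y of index_mark (left, seen from the robot), counter-clockwise along -y. The fingers must follow. Up to 1.8 rad either way of mid-travel.
- index_mark (a point): Tip of the V nose of the dark steel index block (28 mm wide, 22 high) fixed on the stage's strip nearest the robot, left or right of the starting pointer, 42 mm above the bench. Its x points away from the robot across the stage, its y along the carriage's travel: pointer in line when its y here is 0 (33 to 55 mm off at the start). The round post, 24 mm across, on the other side is a limit post.
- vacuum_valve (a joint): Turn (rad, 0 as found, clockwise from above positive) of a like black bar knob on a 90 mm square aluminium valve block that stands by itself on the bench, right of the stage, without rails. To be left as it is.

How it is judged:
On the way:
1. the carriage has been fed at least 15 mm from its start with the fingers on its knob (contact force between the fingers and feed_knob above 1 N and distance of pointer from where it was at the start of the episode above 0.015 m), for 0.1 s.
At the end, for the whole second after the job is handed in: The pointer is within 10 mm of the index mark along the travel, the carriage is at rest and the knob let go (y of pointer in the frame of index_mark between -0.01 and 0.01 m and linear speed of feed_knob below 0.01 m/s); the robot touches nothing.
It fails at once if the vacuum valve's knob was turned by more than 0.2 rad (value of joint vacuum_valve above 0.2 rad or value of joint vacuum_valve below -0.2 rad).
It also fails if it takes over 35 s, if anything falls off the work surface, if the arm or the gripper's body presses on something with over 40 N, if the wrist force passes 120 N, or if a joint passes its speed limit or range.

## Robot

A 6-joint arm with a two-finger parallel gripper is mounted at the origin on the work surface. World frame = base frame: x ahead of the robot, y to its left, z up, the work surface at z = 0. Lengths are in m, angles in rad, forces in N, time in s.
With the tool pointing down it reaches from about 0.4 to 0.825 m from the base axis. Payload 7 kg.
Tool frame: the origin (TCP) lies on the mounting face of the last link; the fingertips stand 173 mm ahead of it and the grasp point (between the pads) lies 155 mm ahead of it (ctrl.hold_point_z is the distance from the TCP to the grasp point, in m); z points along the fingers, x is the direction in which the jaws open and shut, and the axes are right-handed (so a half turn about z gives the same grasp; the last joint's range is limited). The gripper opens to 85 mm and grips with 20 to 120 N. Pads are 22 mm wide; open, the fingers measure 114 mm over their backs; the gripper's body (76 mm by 85 mm) begins 54 mm behind the grasp point. The pads swing forward as they close: fully open they stand 13 mm farther back than shut.
Start: joints at [-0.973, 0.359, 0.012, 0, -1.224, -0.288], TCP at [0.206, -0.643, 0.405] pointing down, gripper open.
Joint ranges: [-3.07, 3.07], [-1.43, 2.12], [-1.02, 1.25], [-3.03, 1.67], [-3.05, -0], [-3.03, 3.03]. Speed limits (rad/s): [2.39, 2.39, 3.01, 3.14, 3.14, 3.14].

## Interface

Orientations are given as a unit quaternion [w, x, y, z].
In Python, from plant import ctrl gives the robot as it stands.
- The arm moves only by the tool apply_moves, never from a script. Its argument "deltas" is a list of rows, each a list of 3 entries, a list of its own where there are three numbers: the finger opening in m, from 0 to 0.0854, then the shift along the tool's x, y, z in m, then the turn, a rotation vector about the tool's x, y, z in rad. A call has 1 to 20 rows; each row is the pose to reach, as a shift and turn from the pose commanded when the call began, along the tool's axes at that moment; what a row does not reach only later rows make up. A row lasts 1/10 s, in which the tool goes at most 50 mm and 8.59 degrees, less where a joint would pass 70% of its speed; a pose out of reach is approached as far as the arm can. A call with a gripper value outside its range is refused whole. The fingers move at their own pace and stop on an object; "squeeze" is the grip in N (left out, the last holds). Time passes only in rows, so rows that repeat a pose let the fingers close. It gives the time, the measured TCP pose, the force and the opening at its end, in the units of the state.
- ctrl.observe(): the state, without advancing time (a new reading comes with each control period).
- ctrl.get_image(name): name is "scene" or "top" or "wrist"; returns a dict with "pixels" (384x512x3 uint8, red, green, blue), "camera_matrix" (3x3 intrinsics, pixels), "extrinsics" (4x4, takes a point from camera to world coordinates). Camera axes: x right, y down, z forward; pixel columns grow to the right and rows downward; lengths in m; the calibration is good to about 2 mm. A picture is of the moment at which its call begins. There is no depth.
- ctrl.hand_in(): hands the job in, once; it reports no verdict.
Trained networks look in a picture, given as the dict that the camera call returned (one of the last four; its "shot" number tells which), for a name from the list of things; names that differ only in an ending like _2 or _b are one class to them, and where a whole thing is asked for, a point or a joint stands for the part that bears it (a point fixed in the world has none). Each returns a list of dicts, best first, with "confidence" (0 to 1); they miss things now and then, are a little off and sometimes report something else, mostly with a low value. They report only what shows in the picture. A call takes as long as a camera call.
- ctrl.search_frame(picture, target): "extent" ([left, top, right, bottom] in pixels, round what is visible of it).
- ctrl.cut_out(picture, target): "region" (384x512 bool, what is visible of it) and "extent" ([left, top, right, bottom] in pixels, round what is visible of it).
The state is a dict: "time_s": time; "joint_pos": joint angles; "joint_vel": joint speeds; "effort": joint torques, N m; "tool_pos": TCP position; "ee_rot": TCP orientation; "ft_force": force on the tool from outside, world axes, zero at the start; "moment": the same for the moment, N m; "gripper_width": finger opening in m.
Only numpy, scipy, OpenCV 4.12 (cv2) and the standard library are available. Lean on these libraries where they do the work, as an engineer would, in place of code of your own. Each camera call takes 0.05 s, during which the arm holds its last target. There are 200 camera calls.

## Working session

There is one attempt and no reset: what is moved stays moved. The work goes in short steps, Python scripts to look and compute and a tool call to move; the robot and the scene stay as the last step left them, time stands still between calls to the robot, and variables do not carry over. Pictures are saved under pics/ and viewed, about 8 in all and at most 12, crops included, and the job is handed in when it is done.

Besides the shell and the picture viewer there is one more tool, called after ">>>" as name(argument=value, ...), one argument or row to a line, values as JSON. apply_moves: Moves the arm, as the interface text tells. Its arguments: {"type":"object","properties":{"deltas":{"type":"array","items":{"type":"array"}},"squeeze":{"type":"number"}},"required":["deltas"]}

```bash
mkdir -p pics; cat > h.py <<'E'
from plant import ctrl
import numpy as np, cv2
def shot(n,f=None):
    p=ctrl.get_image(n)
    if f: cv2.imwrite('pics/'+f,p['pixels'][:,:,::-1])
    return p
def ray(p,uv,z):
    K=p['camera_matrix'];E=np.array(p['extrinsics'])
    d=E[:3,:3]@np.linalg.inv(K)@np.array([uv[0],uv[1],1.]);o=E[:3,3]
    return o+d*(z-o[2])/d[2]
def proj(p,X):
    E=np.linalg.inv(p['extrinsics']);c=E[:3,:3]@X+E[:3,3];q=p['camera_matrix']@c
    return q[:2]/q[2]
E
python3 - <<'E'
from h import *
for n in ('top','scene'):
    p=shot(n,n+'1.png')
    print(n,np.round(p['extrinsics'],3).tolist(),p['camera_matrix'][0,0])
    for t in ('feed_knob','pointer','index_mark','vacuum_valve'):
        try: r=ctrl.search_frame(p,t)
        except Exception as e: print(t,e);continue
        for d in r[:3]: print(t,np.round(d['extent'],1),round(d['confidence'],2))
a=cv2.imread('pics/top1.png');b=cv2.imread('pics/scene1.png')
E
```

```text
top [[0.028, -0.989, 0.145, 0.386], [-0.999, -0.026, 0.019, -0.159], [-0.015, -0.146, -0.989, 0.929], [0.0, 0.0, 0.0, 1.0]] 389.6115485873985
feed_knob [211.9 156.6 235.7 182.3] 0.64
pointer [194.7 116.6 254.2 201.9] 0.76
pointer [234.7 206.3 247.6 217.6] 0.36
index_mark [238.9 204.8 249.9 219.1] 0.45
vacuum_valve [348.7 225.8 371.1 251.5] 0.76
scene [[-0.088, 0.79, -0.606, 0.983], [0.996, 0.075, -0.047, -0.095], [0.008, -0.608, -0.794, 0.691], [0.0, 0.0, 0.0, 1.0]] 427.6641302581643
feed_knob [262.3 209.7 293.7 256.7] 0.74
pointer [234.8 211.2 313.  322.1] 0.85
```

View pics/top1.png

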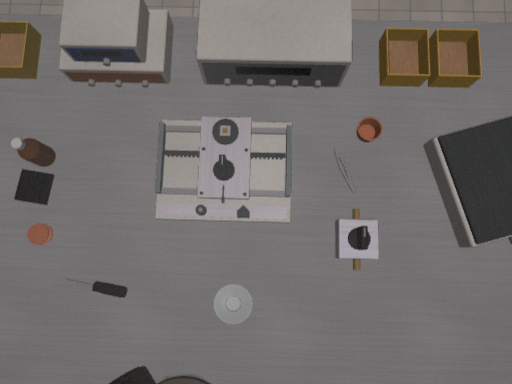

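View pics/scene1.png

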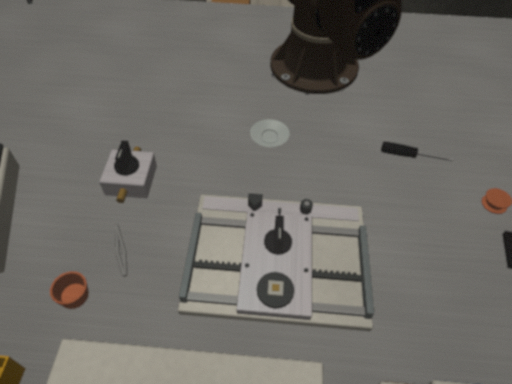

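The top view shows the feed knob at about (224,168), the pointer tip near (223,202), the V block at (243,211) on the right, and the round post at (201,210) on the left. The valve is at (360,238). I'll zoom in to measure.

```bash
python3 - <<'E'
import cv2,numpy as np
a=cv2.imread('pics/top1.png')[145:225,180:270];b=cv2.imread('pics/scene1.png')[190:290,230:330]
r=lambda i:cv2.resize(i,None,fx=6,fy=6,interpolation=cv2.INTER_CUBIC)
cv2.imwrite('pics/z1.png',cv2.convertScaleAbs(r(a),alpha=1.6,beta=20));cv2.imwrite('pics/z2.png',cv2.convertScaleAbs(cv2.resize(b,(600,600),interpolation=cv2.INTER_CUBIC),alpha=1.6,beta=20))
E
```

```text
(no output)
```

View pics/z1.png

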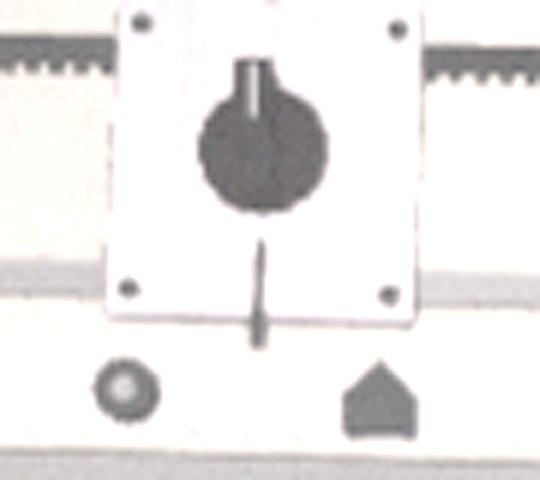

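View pics/z2.png

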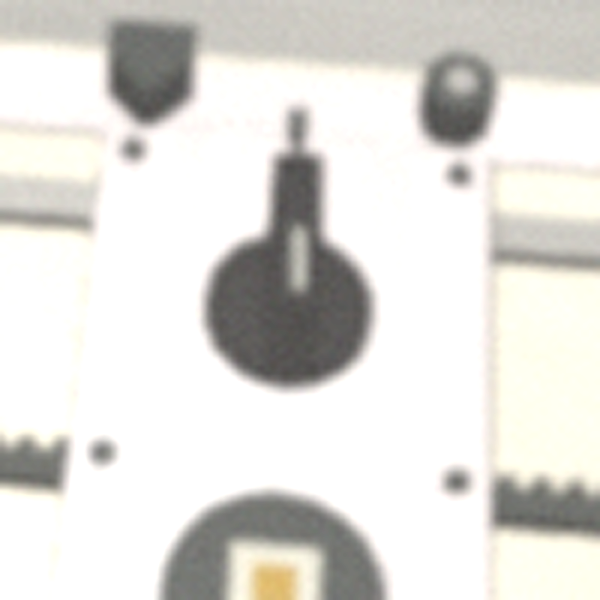

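```bash
python3 - <<'E'
from h import *
t=shot('top');s=shot('scene')
T=lambda u,v:(180+u/6-.4,145+v/6-.4); S=lambda u,v:(230+u/6-.4,190+v/6-.4)
for n,a,b,z in (('ptr',(258,347),(297,110),.041),('idx',(380,362),(147,124),.042),('skirt',(263,148),(290,310),.052),('lineA',(252,65),(297,225),.094),('lineB',(254,118),(298,290),.094),('holesL',(142,22),(457,481),.044),('holesL2',(129,288),(459,174),.044),('holesR',(398,29),(102,452),.044),('hR2',(389,294),(133,148),.044),('barend',(254,60),(297,156),.094)):
    print(n,np.round(ray(t,T(*a),z),4),np.round(ray(s,S(*b),z),4))
print(ctrl.observe()['ee_rot'],ctrl.observe()['tool_pos'])
E
```

```text
ptr [ 0.5065 -0.0736  0.041 ] [ 0.5093 -0.0731  0.041 ]
idx [ 0.5018 -0.1207  0.042 ] [ 0.5197 -0.1193  0.042 ]
skirt [ 0.5822 -0.0735  0.052 ] [ 0.5891 -0.0723  0.052 ]
lineA [ 0.6038 -0.0724  0.094 ] [ 0.5873 -0.0731  0.094 ]
lineB [ 0.5839 -0.0739  0.094 ] [ 0.6084 -0.0719  0.094 ]
holesL [ 0.6331 -0.0235  0.044 ] [ 0.6358 -0.0227  0.044 ]
holesL2 [ 0.5277 -0.0234  0.044 ] [ 0.531  -0.0228  0.044 ]
holesR [ 0.6327 -0.1236  0.044 ] [ 0.6359 -0.1229  0.044 ]
hR2 [ 0.5279 -0.1234  0.044 ] [ 0.5306 -0.1228  0.044 ]
barend [ 0.6057 -0.073   0.094 ] [ 0.564  -0.0741  0.094 ]
[1.91010916e-05 5.89562063e-01 8.07723079e-01 9.93315950e-06] [ 0.20573806 -0.6428296   0.40472138]
```

>>> apply_moves(
  deltas=[
    [0.0854, [0.427, 0.535, 0.055], [0, 0, 0.31]],
    [0.0854, [0.427, 0.535, 0.055], [0, 0, 0.31]],
    [0.0854, [0.427, 0.535, 0.055], [0, 0, 0.31]],
    [0.0854, [0.427, 0.535, 0.055], [0, 0, 0.31]],
    [0.0854, [0.427, 0.535, 0.055], [0, 0, 0.31]],
    [0.0854, [0.427, 0.535, 0.055], [0, 0, 0.31]],
    [0.0854, [0.427, 0.535, 0.055], [0, 0, 0.31]],
    [0.0854, [0.427, 0.535, 0.055], [0, 0, 0.31]],
    [0.0854, [0.427, 0.535, 0.055], [0, 0, 0.31]],
    [0.0854, [0.427, 0.535, 0.055], [0, 0, 0.31]],
    [0.0854, [0.427, 0.535, 0.055], [0, 0, 0.31]],
    [0.0854, [0.427, 0.535, 0.055], [0, 0, 0.31]],
    [0.0854, [0.427, 0.535, 0.055], [0, 0, 0.31]],
    [0.0854, [0.427, 0.535, 0.055], [0, 0, 0.31]],
    [0.0854, [0.427, 0.535, 0.055], [0, 0, 0.31]],
    [0.0854, [0.427, 0.535, 0.055], [0, 0, 0.31]],
    [0.0854, [0.427, 0.535, 0.055], [0, 0, 0.31]],
    [0.0854, [0.427, 0.535, 0.055], [0, 0, 0.31]],
  ],
)

```text
time_s: 2.4
tool_pos: [0.5846, -0.074, 0.35]
ee_rot: [0.0, 0.708, 0.707, 0.0]
ft_force: [0.3, 0.3, 0.5]
gripper_width: 0.0854
```

```bash
python3 - <<'E'
from h import *
p=shot('wrist','w1.png');o=ctrl.observe()
print(o['time_s'],o['tool_pos'],o['ee_rot'],o['joint_pos'])
for n,X in (('axis top',(.585,-.073,.094)),('foot',(.585,-.073,.052)),('ptr',(.508,-.073,.041)),('idx',(.511,-.12,.042))): print(n,proj(p,np.array(X)))
print(np.round(p['extrinsics'],3))
E
```

```text
2.45 [ 0.58463379 -0.07404412  0.35008277] [1.35835377e-04 7.07656541e-01 7.06556548e-01 2.14782560e-04] [ 2.05524897e-01  2.60070148e-01 -2.59511104e-01 -8.88460693e-06
 -1.05070687e+00 -1.77787243e+00]
axis top [261.89110491 194.88378839]
foot [261.80267128 179.53718241]
ptr [261.7184425   95.28826825]
idx [210.14754858  98.84432212]
[[ 0.001  0.946  0.325  0.5  ]
 [ 1.    -0.001 -0.001 -0.073]
 [-0.     0.325 -0.946  0.32 ]
 [ 0.     0.     0.     1.   ]]
```

View pics/w1.png

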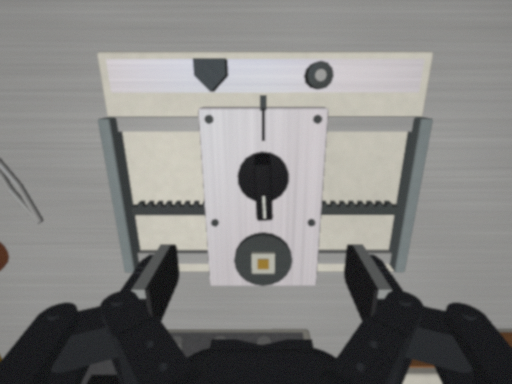

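The wrist view shows the pointer tip at (263,97), the index tip at (211,92) and the post at (319,75). The knob skirt is at (263,177), with its bar nearly along world x. All of this agrees with the estimate to about 2 mm. Next I descend and close.

>>> apply_moves(
  deltas=[
    [0.0854, [0.001, -0.001, 0.04], [0, 0, -0.04]],
    [0.0854, [0.001, -0.001, 0.07], [0, 0, -0.04]],
    [0.0854, [0.001, -0.001, 0.09], [0, 0, -0.04]],
    [0.0854, [0.001, -0.001, 0.105], [0, 0, -0.04]],
    [0.0854, [0.001, -0.001, 0.117], [0, 0, -0.04]],
    [0.0854, [0.001, -0.001, 0.117], [0, 0, -0.04]],
    [0.0854, [0.001, -0.001, 0.117], [0, 0, -0.04]],
    [0.04, [0.001, -0.001, 0.117], [0, 0, -0.04]],
    [0.03, [0.001, -0.001, 0.117], [0, 0, -0.04]],
    [0.02, [0.001, -0.001, 0.117], [0, 0, -0.04]],
    [0.005, [0.001, -0.001, 0.117], [0, 0, -0.04]],
    [0.005, [0.001, -0.001, 0.117], [0, 0, -0.04]],
    [0.005, [0.001, -0.001, 0.117], [0, 0, -0.04]],
    [0.005, [0.001, -0.001, 0.117], [0, 0, -0.04]],
    [0.005, [0.001, -0.001, 0.117], [0, 0, -0.04]],
    [0.005, [0.001, -0.001, 0.117], [0, 0, -0.04]],
  ],
  squeeze=40,
)

```text
time_s: 4.05
tool_pos: [0.5842, -0.0721, 0.233]
ee_rot: [0.0, 0.693, 0.721, 0.0]
ft_force: [-1.8, -0.7, 5.2]
gripper_width: 0.0137
```

>>> apply_moves(
  deltas=[
    [0.005, [-0.004, -0.0002, 0], [0, 0, -0.1]],
    [0.005, [-0.008, -0.0003, 0], [0, 0, -0.2]],
    [0.005, [-0.012, -0.0005, 0], [0, 0, -0.3]],
    [0.005, [-0.016, -0.0006, 0], [0, 0, -0.4]],
    [0.005, [-0.02, -0.0008, 0], [0, 0, -0.5]],
    [0.005, [-0.024, -0.001, 0], [0, 0, -0.6]],
    [0.005, [-0.024, -0.001, 0], [0, 0, -0.6]],
    [0.005, [-0.024, -0.001, 0], [0, 0, -0.6]],
  ],
)

```text
time_s: 4.85
tool_pos: [0.5841, -0.0963, 0.233]
ee_rot: [0.0, 0.449, 0.894, -0.0]
ft_force: [-1.0, -0.4, 5.7]
gripper_width: 0.0135
```

```bash
python3 - <<'E'
from h import *
o=ctrl.observe();print(o['time_s'],o['tool_pos'],o['ee_rot'],o['moment'],o['joint_pos'])
p=shot('wrist');t=shot('top');s=shot('scene')
i=np.hstack([cv2.resize(p['pixels'],(400,300)),cv2.resize(t['pixels'][145:235,180:300],(400,300),interpolation=2)])
cv2.imwrite('pics/m2.png',i[:,:,::-1])
E
```

```text
4.85 [ 0.58413324 -0.09631003  0.23299546] [ 1.32576101e-04  4.48666878e-01  8.93699059e-01 -7.99033742e-05] [-0.44204638  0.58596878  0.09022387] [ 1.66624065e-01  3.87576347e-01 -3.83051883e-01  3.98066109e-04
 -8.00048577e-01 -1.09744756e+00]
```

View pics/m2.png

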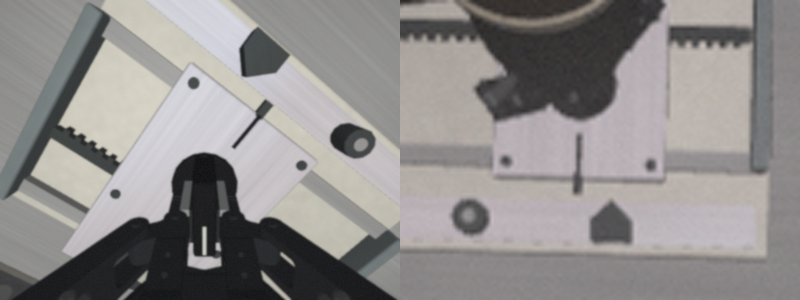

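Turning the knob feeds the carriage as expected. In the top crop the pointer is at column 577 and the index at 611, so about 23 mm (0.58 rad) remains.

>>> apply_moves(
  deltas=[
    [0.005, [-0.0032, -0.0024, 0], [0, 0, -0.1]],
    [0.005, [-0.0064, -0.0048, 0], [0, 0, -0.2]],
    [0.005, [-0.0096, -0.0072, 0], [0, 0, -0.3]],
    [0.005, [-0.0128, -0.0095, 0], [0, 0, -0.4]],
    [0.005, [-0.016, -0.0119, 0], [0, 0, -0.5]],
    [0.005, [-0.0186, -0.0138, 0], [0, 0, -0.58]],
    [0.005, [-0.0186, -0.0138, 0], [0, 0, -0.58]],
    [0.005, [-0.0186, -0.0138, 0], [0, 0, -0.58]],
  ],
)

```text
time_s: 5.8
tool_pos: [0.5842, -0.1195, 0.233]
ee_rot: [0.0, 0.174, 0.985, -0.0]
ft_force: [-1.0, -1.5, 5.3]
gripper_width: 0.0136
```

```bash
python3 - <<'E'
from h import *
o=ctrl.observe();print(o['time_s'],o['tool_pos'],o['ee_rot'])
t=shot('top');s=shot('wrist')
i=np.hstack([cv2.resize(s['pixels'],(400,300)),cv2.resize(t['pixels'][165:225,205:285],(400,300),interpolation=2)])
cv2.imwrite('pics/m3.png',i[:,:,::-1])
E
```

```text
5.8 [ 0.58415862 -0.11950174  0.23300886] [ 9.98907041e-05  1.74371673e-01  9.84679889e-01 -1.58497645e-04]
```

View pics/m3.png

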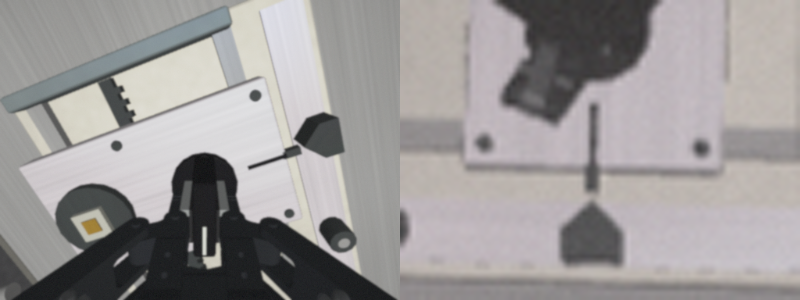

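The pointer (column 593) now lines up with the V tip (column 592), within 1 mm. I'll let go and lift.

>>> apply_moves(
  deltas=[
    [0.03, [0, 0, 0], [0, 0, 0]],
    [0.05, [0, 0, 0], [0, 0, 0]],
    [0.06, [0, 0, 0], [0, 0, 0]],
    [0.06, [0, 0, 0], [0, 0, 0]],
    [0.06, [0, 0, 0], [0, 0, 0]],
    [0.06, [0, 0, -0.02], [0, 0, 0]],
    [0.06, [0, 0, -0.05], [0, 0, 0]],
    [0.06, [0, 0, -0.09], [0, 0, 0]],
    [0.06, [0, 0, -0.13], [0, 0, 0]],
    [0.06, [0, 0, -0.15], [0, 0, 0]],
    [0.06, [0, 0, -0.15], [0, 0, 0]],
    [0.06, [0, 0, -0.15], [0, 0, 0]],
  ],
)

```text
time_s: 7.1
tool_pos: [0.5839, -0.1192, 0.3829]
ee_rot: [0.0, 0.175, 0.985, 0.0]
ft_force: [-0.6, 1.2, -0.6]
gripper_width: 0.0602
```

```bash
python3 - <<'E'
from h import *
o=ctrl.observe();print(o['time_s'],o['tool_pos'],o['joint_vel'],o['ft_force'])
t=shot('top');s=shot('wrist')
i=np.hstack([cv2.resize(s['pixels'],(400,300)),cv2.resize(t['pixels'][165:225,205:285],(400,300),interpolation=2)])
cv2.imwrite('pics/m4.png',i[:,:,::-1])
E
```

```text
7.1 [ 0.5838598  -0.11919781  0.38285375] [ 5.30327503e-05  2.30435302e-02 -2.52532130e-02 -3.28691201e-03
  3.01553524e-03 -1.65650710e-03] [-0.55160236  1.2239891  -0.64440167]
```

View pics/m4.png

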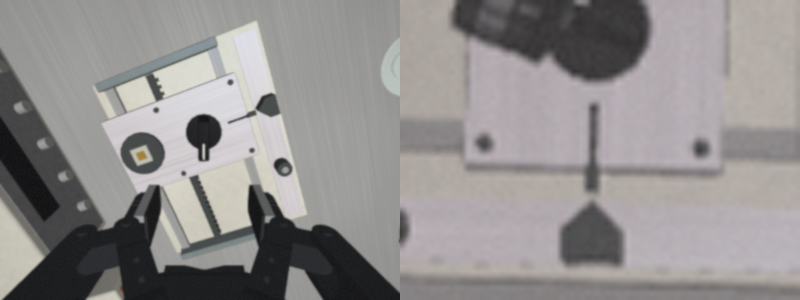

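The pointer (column 592) is still in line with the V tip (column 592), and the gripper is clear.

```bash
python3 -c "
from plant import ctrl
print(ctrl.hand_in())"
```

```text
the job is handed in; nothing more can be done
None
```

I turned the feed knob about 1.18 rad counter-clockwise. That fed the carriage about 47 mm to the right, until its pointer was in line with the V-nosed index block. I then opened the fingers, lifted the gripper 150 mm clear and handed the job in at about 7 s.

- **Alignment:** the last top view, taken after release, showed the pointer and the V tip in the same column, so they are in line to about 1 mm (10 mm allowed).
- **Clear of everything:** the wrist force read about 1.5 N with the gripper in the air, and the pointer showed no shift after release.
- **Vacuum valve:** I went nowhere near its knob while working, but did not measure it again at the end.
- **Disagreements:** the two fixed cameras differed by up to 18 mm on the V tip's position across the stage, but by only about 1.5 mm along the travel, which is the direction that counts. The trained networks confused the pointer and index in the first pictures, so I measured those points by eye in zoomed crops.

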